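Run the tube feeder by hand from its push-button station

ROBOT

A 7-joint arm with a two-finger parallel gripper is mounted at the origin on the work surface. World frame = base frame: x ahead of the robot, y to its left, z up, the work surface at z = 0. Lengths are in mm, angles in rad, forces in N, time in s.
With the tool pointing down it reaches from about 400 to 875 mm from the base axis. Payload 4.4 kg.
Tool frame: the origin (TCP) lies midway between the tips of the shut fingers; the grasp point (between the pads) lies grasp_offset behind it (grasp_offset is the distance from the TCP to the grasp point, in mm); z points along the fingers, y is the line along which they close (so a half turn about z gives the same grasp; the last joint's range is limited). The gripper opens to 85 mm and grips with 20 to 120 N. Pads are 22 mm wide; open, the fingers measure 114 mm over their backs; the gripper's body (76 mm by 85 mm) begins 54 mm behind the grasp point. The pads swing forward as they close: fully open they stand 13 mm farther back than shut.
Start: joints at [-1.314, 0.628, 0.038, 1.517, -0.027, 0.996, -0.02], TCP at [206.171, 616.45, 231.313] pointing down, gripper open.
Joint ranges: [-3.06, 3.06], [-0.37, 2.12], [-1.25, 1.32], [0.18, 2.47], [-1.1, 4.24], [0.23, 1.98], [-2.94, 2.94]. Speed limits (rad/s): [2.57, 2.57, 3.14, 3.14, 3.14, 3.14, 3.14].

INTERFACE

Orientations are given as [roll, pitch, yaw] about the fixed x, y, z axes, in that order (R = Rz(yaw) Ry(pitch) Rx(roll)).
In Python, from cell import * gives the robot as it stands. The module is installed in compiled form; this text tells all that it offers.
- The arm moves only by the shell command python3 -m jog 'ROWS'. ROWS is a JSON object of lists of equal length, an entry for each row: "angular": the turn, a rotation vector about the tool's x, y, z in degrees, a list of three; "travel": the shift along the tool's x, y, z in cm, a list of three; "fingers": the closure, from 0 (fully open) to 1 (shut). In form: {"angular": [[rx, ry, rz], ...], "travel": [[tx, ty, tz], ...], "fingers": [fingers, ...]}. A call has 1 to 5 rows; each row is the pose to reach, as a shift and turn from the pose commanded when the call began, along the tool's axes at that moment; what a row does not reach only later rows make up. A row lasts 1/8 s, in which the tool goes at most 62.5 mm and 10.7 degrees, less where a joint would pass 70% of its speed; a pose out of reach is approached as far as the arm can. A call with a gripper value outside its range is refused whole. The fingers move at their own pace and stop on an object; the grip force is fixed at half the most. Time passes only in rows, so rows that repeat a pose let the fingers close. It gives the time, the measured TCP pose, the force and the opening at its end, in the units of the state.
- read_state(): the state, without advancing time (a new reading comes with each control period).
- get_image(name): name is "scene" or "side" or "wrist"; returns the picture (420x560x3 uint8, red, green, blue); there is no depth.
- camera_model(name): a dict with "mtx" (3x3 intrinsics, pixels), "T" (4x4, takes a point from camera to world coordinates). Camera axes: x right, y down, z forward; pixel columns grow to the right and rows downward; lengths in mm; the calibration is good to about 2 mm. A picture is of the moment at which its call begins: read the wrist's pose just before it. camera_model takes no time and is no camera call; for the wrist camera it gives the pose at the moment of the call.
- finish_job(): hands the job in, once; it reports no verdict.
The state is a dict: "clock": time; "qpos": joint angles; "qd": joint speeds; "tau": joint torques, N m; "eef_pos": TCP position; "tool_rot": TCP orientation; "force": force on the tool from outside, world axes, zero at the start; "torque": the same for the moment, N m; "width": finger opening in mm.
Only numpy, scipy, OpenCV 4.12 (cv2) and the standard library are available. Lean on these libraries where they do the work, as an engineer would, in place of code of your own. Each camera call takes 0.05 s, during which the arm holds its last target. There are 200 camera calls.

TASK

Run the tube feeder by hand from the grey control station on the bench: first push down the raised end of the paddle switch so that it tips all the way over, next push the square latching key all the way in, and then press the long bar key down and finish still holding it down, for the feeder runs only while the bar is held. Keep to that order, never press the round key, and leave the loose pipe fittings where they stand.

Things in the scene. Friction and masses are not known exactly. Their poses are not given: they have to be found in the camera images.
- station: Flat grey box fixed on the bench, 190 (x) by 330 (y) by 58 mm high. Origin: centre of its underside; z up; -x side faces the robot, yaw within 0.35 rad. On top, in a row along y (at -120, -40, 40, 120 mm, x = -30 mm), four controls in an order that varies, all grey plastic, each on a black bezel 92 (x) by 70 (y) mm whose top is 66 mm above the bench.
- paddle_end (a point): Where to push down on the paddle switch: a flat plate 60 (x) by 36 (y) by 8 mm on a steel pivot pin along y held in two steel lugs, 82 mm above the bench. Point on its top face, 21 mm from the pivot, at the end raised at the start (always the station's +x end, away from the robot); about 92 mm above the bench, going down about 9 mm as it tips. Its axes tilt with the paddle.
- paddle (a joint): Tilt of the paddle switch in rad: 0 (to 0.05 at the start) = off, +x end raised; 0.44 = tipped all the way over, +x end down on its stop. It has no spring: friction (about 0.04 Nm, so 2 to 4 N at the end) keeps it wherever it is left.
- square_top (a point): Centre of the top face of the square key, 36 mm by 36 mm, standing 18 mm proud of its bezel (84 mm above the bench) before it is pushed. Its x axis is the station's x axis, its z axis is up.
- square_key (a joint): How far the square key is pushed in, m: 0 = out, 0.008 = all the way in. No spring: it needs about 3 N and stays in where it is left.
- bar_top (a point): Centre of the top face of the long bar key, 76 mm along the station's x by 22 mm along y, standing 18 mm proud of its bezel (84 mm above the bench) when up. Its x axis is the station's x axis, its z axis is up.
- bar_key (a joint): How far the bar key is pressed, m: 0 = up, 0.010 = fully down on its stop. A spring returns it: about 1 N at the top rising to 6 N fully down.
- round_top (a point): Centre of the top of the round mushroom key, 46 mm across, 18 mm proud of its bezel (84 mm above the bench): the one not to be pressed. Its x axis is the station's x axis, its z axis is up.
- round_key (a joint): How far the round key is pressed, m: 0 = up, 0.007 = fully down; sprung. It must stay up.
- union: Loose brass hexagon pipe union, 34 mm across the flats, 38 mm high, standing upright on the clear strip of the station's top beyond the keys (62 to 70 mm from the station's centre towards +x). Origin: centre of its underside. Leave alone.
- offcut: Loose piece of steel tube, 42 mm across, 85 mm high, standing upright on the bench 55 to 85 mm beyond the station's +y end. Origin: centre of its underside. Leave alone.
- elbow: Loose dark steel pipe elbow, standing on its 42 mm wide foot, 65 mm high, its other mouth reaching 38 mm out along its own x, on the bench 65 to 95 mm beyond the station's -y end. Origin: centre of the foot's underside. Leave alone.

How it is judged:
By the outcome, as a careful person would: the job done as asked, in the order asked, and still so for the second after the job is handed in, while the arm keeps its last pose, push and grip.
It also fails if it takes over 42 s, if anything falls off the work surface, if the arm or the gripper's body presses on something with over 40 N, if the wrist force passes 120 N, or if a joint passes its speed limit or range.

## Working session

There is one attempt and no reset: what is moved stays moved. The work goes in short steps, Python scripts to look and compute and a shell command to move; the robot and the scene stay as the last step left them, time stands still between calls to the robot, and variables do not carry over. Pictures are saved under pics/ and viewed, on a budget of 10 in all, crops included, one or two more only if the job needs it, and the job is handed in when it is done.

```bash
mkdir -p pics; python3 - <<'E'
from cell import *
import cv2
s=read_state();print(s['clock'],s['eef_pos'],s['tool_rot'],s['width'])
for n in("scene","side"):
    i=get_image(n);cv2.imwrite(f"pics/{n}0.png",i[:,:,::-1]);m=camera_model(n);print(n,m['mtx'].tolist(),m['T'].round(3).tolist())
E
```

```text
0.0 [205.92733131 615.84250931 230.38891178] [-3.13965985e+00  4.61725297e-06  2.81883844e+00] 85.4136811746949
scene [[527.7969775682735, 0.0, 282.2164463725739], [0.0, 527.7969775682735, 210.24529774687875], [0.0, 0.0, 1.0]] [[-0.182, 0.742, -0.645, 1360.003], [0.983, 0.145, -0.111, 182.599], [0.011, -0.654, -0.756, 1004.49], [0.0, 0.0, 0.0, 1.0]]
side [[404.6631856246647, 0.0, 281.2466584369673], [0.0, 404.6631856246647, 206.3236739637429], [0.0, 0.0, 1.0]] [[0.965, -0.127, 0.228, 394.963], [-0.261, -0.483, 0.836, -593.604], [0.004, -0.866, -0.499, 454.28], [0.0, 0.0, 0.0, 1.0]]
```

View pics/scene0.png

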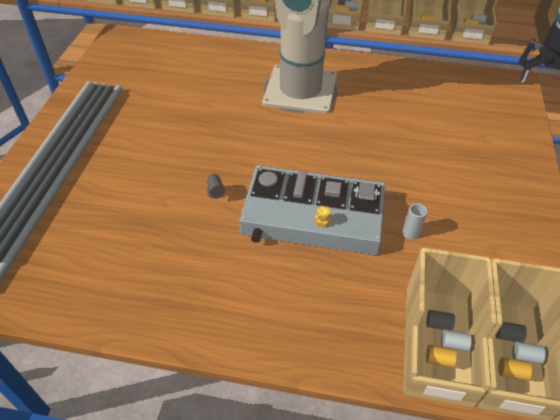

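View pics/side0.png

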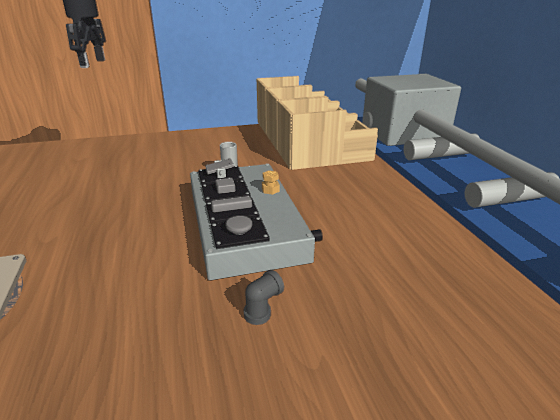

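```bash
cat > h.py <<'E'
import numpy as np, cv2
from cell import *
def ray(m,px,z):
    px=np.atleast_2d(np.asarray(px,float)); d=np.c_[px,np.ones(len(px))]@np.linalg.inv(m['mtx']).T@m['T'][:3,:3].T
    o=m['T'][:3,3]; return o+d*((z-o[2])/d[:,2])[:,None]
def tri(obs):
    A=np.zeros((3,3));b=np.zeros(3)
    for m,p in obs:
        d=m['T'][:3,:3]@np.linalg.inv(m['mtx'])@np.r_[p,1];d/=np.linalg.norm(d);P=np.eye(3)-np.outer(d,d);A+=P;b+=P@m['T'][:3,3]
    return np.linalg.solve(A,b)
def proj(m,p):
    q=np.linalg.inv(m['T'])@np.r_[p,1];q=m['mtx']@q[:3];return q[:2]/q[2]
def st(c,yaw,x,y,z): return np.r_[c+[x*np.cos(yaw)-y*np.sin(yaw),x*np.sin(yaw)+y*np.cos(yaw)],z]
E
python3 - <<'E'
from h import *
B={'scene':(225,155,395,255),'side':(180,155,275,250)}
out=[]
for n,(a,b,c,d) in B.items():
    i=cv2.imread(f'pics/{n}0.png');m=camera_model(n)
    k=np.zeros(i.shape[:2],np.uint8);k[b:d,a:c]=(i[b:d,a:c].max(2)<60)*255
    k=cv2.morphologyEx(k,cv2.MORPH_CLOSE,np.ones((5,5)))
    nl,L,S,C=cv2.connectedComponentsWithStats(k);print(n,[(S[j].tolist()) for j in range(1,nl) if S[j,4]>60])
    j=[j for j in range(1,nl) if S[j,4]>300]
    ys,xs=np.where(np.isin(L,j))
    w=ray(m,np.c_[xs,ys],66)[:,:2].astype(np.float32)
    r=cv2.minAreaRect(w);print(r)
    e=cv2.boxPoints(r);s=max([e[1]-e[0],e[2]-e[1]],key=np.linalg.norm);s=s*np.sign(s[1]);yaw=np.arctan2(-s[0],s[1])
    c=np.array(r[0])+30*np.array([np.cos(yaw),np.sin(yaw)]);print('station',c,yaw)
    vis=cv2.resize(i,None,fx=4,fy=4,interpolation=cv2.INTER_CUBIC)
    for q in [(-95,-165,58),(95,-165,58),(95,165,58),(-95,165,58),(-30,40,84),(-30,-40,84),(-30,-120,84),(-9,120,92),(-30,120,82)]:
        p=proj(m,st(c,yaw,*q));cv2.circle(vis,tuple(int(v) for v in p*4+2),3,(0,0,255),-1)
    out.append(cv2.resize(vis[4*b-40:4*d+80,4*a-40:4*c2+40] if 0 else vis[4*b-40:4*d+80,4*a-40:4*(B[n][2])+(40 if n=='scene' else 200)],None,fx=.75,fy=.75))
h=max(o.shape[0] for o in out)
v=np.hstack([np.pad(o,((0,h-o.shape[0]),(0,0),(0,0))) for o in out]);v=cv2.resize(v,(800,int(800*v.shape[0]/v.shape[1])));cv2.imwrite('pics/v1.png',v)
E
```

```text
scene [[253, 172, 30, 26, 336], [286, 175, 29, 28, 397], [318, 179, 30, 29, 375], [351, 192, 29, 21, 314], [253, 229, 9, 12, 73]]
((479.79290771484375, 114.188720703125), (304.3150634765625, 88.3125), 89.9223861694336)
station [509.79288101 114.14807608] -0.0013548214
side [[198, 166, 71, 83, 2468]]
((477.88427734375, 109.23600769042969), (91.05107116699219, 314.5408630371094), 0.34011736512184143)
station [507.8837471  109.41408882] 0.0059360727
```

View pics/v1.png

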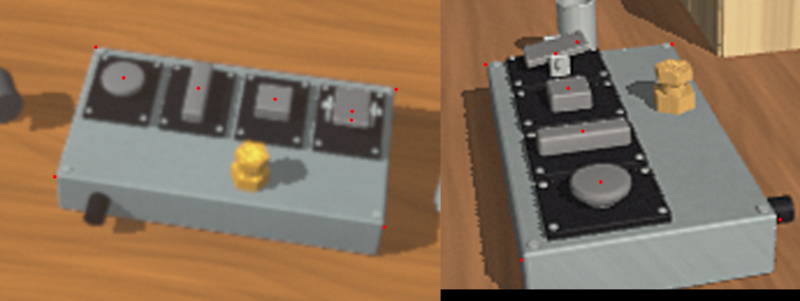

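The bezels put the station near (509, 112) with yaw near 0. From -y to +y the controls are round, bar, square, paddle. In the scene crop the square is at about (275,98) and the paddle at (351,112). The dots fit to within a few mm, so I'll move over and check from near.

```bash
python3 -m jog '{"angular":[[0,0,-5],[0,0,-10],[0,0,-15],[0,0,-18.5],[0,0,-18.5]],"travel":[[-4,-3.5,-0.5],[-8.5,-7.5,-1],[-13,-11.5,-1.5],[-17,-15.5,-2],[-21,-19,-2.5]],"fingers":[1,1,1,1,1]}'; python3 -c "
from cell import *
s=read_state();print(s['eef_pos'],s['tool_rot'])"
```

```text
clock: 0.72
eef_pos: [345.6, 367.4, 256.3]
tool_rot: [-3.141, -0.0, -3.141]
force: [0.7, -0.4, 1.2]
width: -0.1
[345.60696105 367.43501919 256.27243647] [-3.14100406e+00 -3.43903664e-04 -3.14137269e+00]
```

```bash
python3 -m jog '{"angular":[[0,0,0],[0,0,0],[0,0,0],[0,0,0],[0,0,0]],"travel":[[-3,-5,-0.5],[-6,-10,-1],[-9,-15,-1.5],[-10.5,-19,-2],[-10.5,-19,-2]],"fingers":[1,1,1,1,1]}'; python3 - <<'E'
from h import *
s=read_state();m=camera_model('wrist');i=get_image('wrist')
print(s['eef_pos'],m['mtx'].tolist(),m['T'].round(3).tolist())
np.savez('w1.npz',mtx=m['mtx'],T=m['T']);cv2.imwrite('pics/w1.png',i[:,:,::-1])
E
```

```text
clock: 1.35
eef_pos: [451.4, 175.7, 276.4]
tool_rot: [-3.14, 0.001, 3.134]
force: [-0.7, 0.7, 0.3]
width: 0.0
[451.39384967 175.66064881 276.40140505] [[358.49971675282427, 0.0, 279.55881802929457], [0.0, 358.49971675282427, 211.6737407090629], [0.0, 0.0, 1.0]] [[0.009, 0.946, 0.325, 367.38], [1.0, -0.008, -0.004, 177.274], [-0.001, 0.325, -0.946, 419.125], [0.0, 0.0, 0.0, 1.0]]
```

View pics/w1.png

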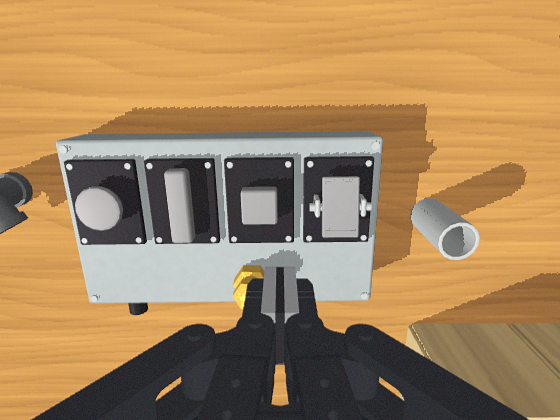

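```bash
python3 - <<'E'
from h import *
w=dict(np.load('w1.npz'));i=cv2.imread('pics/w1.png')
k=np.zeros(i.shape[:2],np.uint8);k[150:252,55:385]=(i[150:252,55:385].max(2)<70)*255
nl,L,S,C=cv2.connectedComponentsWithStats(cv2.morphologyEx(k,cv2.MORPH_CLOSE,np.ones((3,3))))
cs=[]
for j in range(1,nl):
    if S[j,4]>800:
        ys,xs=np.where(L==j);r=cv2.minAreaRect(ray(w,np.c_[xs,ys],66)[:,:2].astype(np.float32));print(S[j].tolist(),r);cs.append(r[0])
cs=np.array(sorted(cs,key=lambda c:c[1]));d=cs[-1]-cs[0];yaw=np.arctan2(-d[0],d[1]);c=cs.mean(0)+30*np.array([np.cos(yaw),np.sin(yaw)])
print('station',c,yaw)
# key tops by grey mask
for n,b,z in(('round',(74,185,122,232),84),('bar',(162,166,193,244),84),('square',(240,185,278,226),84),('paddle',(319,176,361,240),86)):
    g=np.zeros_like(k);g[b[1]:b[3],b[0]:b[2]]=(i[b[1]:b[3],b[0]:b[2]].min(2)>150)*255
    ct=max(cv2.findContours(g,0,2)[0],key=cv2.contourArea);r=cv2.minAreaRect(ct);print(n,r[0],r[1],ray(w,[r[0]],z))
sc=camera_model('scene');sd=camera_model('side')
for n,q in(('square',(-30,40,84)),('bar',(-30,-40,84)),('padend',(-9,120,91))):
    p=st(c,yaw,*q);print(n,p,proj(w,p),proj(sc,p),proj(sd,p))
# two-view height of the square: wrist + scene crop pixel
i2=cv2.imread('pics/scene0.png')
for n,b,pw in(('square',(322,178,344,198),(259,205)),):
    g=np.zeros(i2.shape[:2],np.uint8);g[b[1]:b[3],b[0]:b[2]]=(i2[b[1]:b[3],b[0]:b[2]].min(2)>120)*255
    ct=max(cv2.findContours(g,0,2)[0],key=cv2.contourArea);p=cv2.minAreaRect(ct)[0];print(n,p,tri([(w,pw),(sc,p)]))
E
```

```text
[225, 157, 69, 86, 4147] ((477.3994445800781, 155.37063598632812), (91.41866302490234, 68.49673461914062), 0.17004390060901642)
[303, 156, 71, 86, 2851] ((477.112060546875, 234.9450225830078), (69.33633422851562, 91.43417358398438), 89.99586486816406)
[64, 159, 83, 85, 3721] ((477.7414855957031, -2.9538345336914062), (91.18939208984375, 70.5984878540039), 0.2239694744348526)
[144, 158, 76, 86, 3732] ((477.653076171875, 76.17976379394531), (91.3199234008789, 69.74166870117188), 0.15729084610939026)
station [507.47641172 115.9647697 ] 0.002645761260841988
round (97.0, 209.0) (40.0, 44.0) [[478.32432622  -4.38355267  84.        ]]
bar (176.8942108154297, 206.60067749023438) (71.5068359375, 18.46091651916504) [[476.52629799  74.74315581  84.        ]]
square (258.0, 207.0) (32.0, 34.0) [[477.63990747 154.56177096  84.        ]]
paddle (338.2651672363281, 206.86346435546875) (38.846126556396484, 58.983280181884766) [[477.52957451 233.20018396  86.        ]]
square [477.3706864  155.88525696  84.        ] [259.33670433 206.72894174] [333.96014394 186.74640434] [223.92394952 181.23254613]
bar [477.58234705  75.88553696  84.        ] [178.16207065 207.60952566] [301.08166049 182.16953444] [230.08398278 199.49774126]
padend [498.15895224 235.94053788  91.        ] [340.90964097 228.35604281] [367.01437957 195.78440512] [227.91338391 161.80500108]
square (332.54998779296875, 187.1499786376953) [476.5527695  154.01123502  80.95854137]
```

```bash
python3 -m jog '{"angular":[[0,0,0],[0,0,0],[0,0,0],[0,0,0],[0,0,0]],"travel":[[-3,3.5,1],[-4.9,5.8,5],[-4.9,5.8,10],[-4.9,5.8,15],[-4.9,5.8,16.5]],"fingers":[1,1,1,1,1]}';python3 -m jog '{"angular":[[0,0,0]],"travel":[[0,0,0]],"fingers":[1]}'; python3 - <<'E'
from h import *
cv2.imwrite('pics/side1.png',cv2.resize(get_image('side')[140:265,150:310,::-1],None,fx=4,fy=4,interpolation=cv2.INTER_CUBIC))
E
```

```text
clock: 2.02
eef_pos: [496.0, 238.4, 108.3]
tool_rot: [-3.14, -0.006, -3.139]
force: [0.1, 0.1, 0.4]
width: 0.1
clock: 2.15
eef_pos: [498.4, 238.6, 111.0]
tool_rot: [-3.141, -0.001, -3.14]
force: [0.1, -1.0, 0.2]
width: 0.1
```

View pics/side1.png

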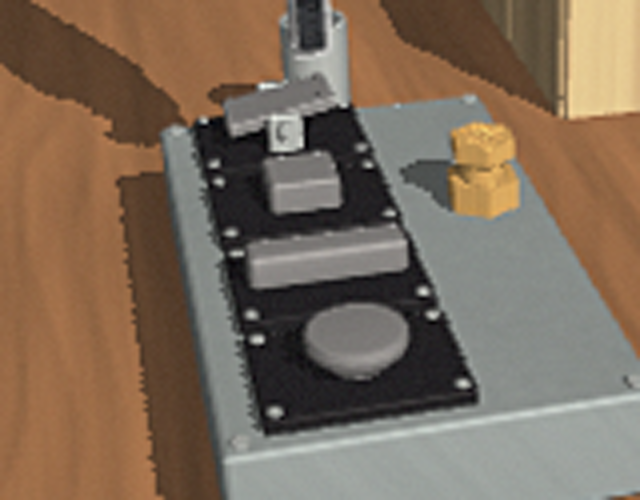

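The fingers stand over the paddle's raised end (crop around (312,50)), clear of everything. The move ended 4 mm too far in +y, so I'll correct that and press.

```bash
python3 -m jog '{"angular":[[0,0,0],[0,0,0],[0,0,0],[0,0,0],[0,0,0]],"travel":[[-0.2,-0.4,1.2],[-0.2,-0.4,1.9],[-0.2,-0.4,2.3],[-0.2,-0.4,2.6],[-0.2,-0.4,2.6]],"fingers":[1,1,1,1,1]}';python3 -m jog '{"angular":[[0,0,0],[0,0,0],[0,0,0]],"travel":[[0,0,0.2],[0,0,0.3],[0,0,0.3]],"fingers":[1,1,1]}'
```

```text
clock: 2.82
eef_pos: [502.1, 233.8, 85.6]
tool_rot: [3.141, 0.002, 3.141]
force: [2.9, -0.1, 1.9]
width: 0.3
clock: 3.2
eef_pos: [502.3, 233.8, 84.0]
tool_rot: [3.141, 0.003, 3.141]
force: [1.7, -2.7, 15.2]
width: -0.1
```

```bash
python3 -m jog '{"angular":[[0,0,0],[0,0,0],[0,0,0]],"travel":[[0,0,0.1],[0,0,0.2],[0,0,0.2]],"fingers":[1,1,1]}'
```

```text
clock: 3.58
eef_pos: [502.4, 233.9, 83.6]
tool_rot: [3.14, 0.003, 3.141]
force: [-1.1, -3.1, 29.0]
width: -0.2
```

```bash
python3 -m jog '{"angular":[[0,0,0],[0,0,0],[0,0,0],[0,0,0],[0,0,0]],"travel":[[0,0,-3],[1.5,-4,-3],[2.5,-7.9,-3],[2.5,-7.9,-3],[2.5,-7.9,-3]],"fingers":[1,1,1,1,1]}'; python3 - <<'E'
from h import *
cv2.imwrite('pics/side2.png',cv2.resize(get_image('side')[140:265,150:310,::-1],None,fx=4,fy=4,interpolation=cv2.INTER_CUBIC))
E
```

```text
clock: 4.2
eef_pos: [475.4, 155.5, 110.0]
tool_rot: [3.141, -0.001, -3.141]
force: [0.0, 0.2, -0.8]
width: -0.1
```

View pics/side2.png

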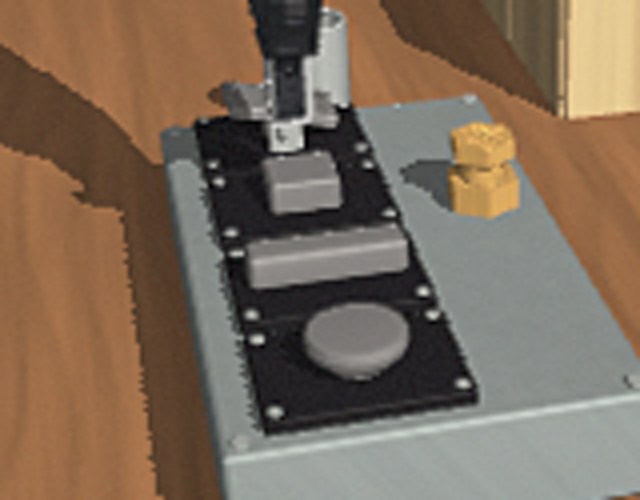

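The paddle has tipped: its left end at (232,95) is now the high one. The fingers are over the square key, so I'll press it.

```bash
python3 -m jog '{"angular":[[0,0,0],[0,0,0],[0,0,0],[0,0,0],[0,0,0]],"travel":[[0,0,1.5],[0,0,2.5],[0,0,3],[0,0,3.4],[0,0,3.5]],"fingers":[1,1,1,1,1]}';python3 -m jog '{"angular":[[0,0,0],[0,0,0],[0,0,0]],"travel":[[0,0,0.2],[0,0,0.3],[0,0,0.3]],"fingers":[1,1,1]}'
```

```text
clock: 4.88
eef_pos: [475.5, 155.2, 75.9]
tool_rot: [3.141, -0.001, -3.141]
force: [-5.5, 0.9, 18.0]
width: -0.1
clock: 5.25
eef_pos: [475.6, 155.2, 75.7]
tool_rot: [3.141, 0.001, -3.141]
force: [-8.9, 0.1, 39.4]
width: -0.1
```

```bash
python3 -m jog '{"angular":[[0,0,0],[0,0,0],[0,0,0],[0,0,0],[0,0,0]],"travel":[[0,0,-3.5],[-0.1,-4,-3.5],[-0.1,-8,-3.5],[-0.1,-8,-3.5],[-0.1,-8,-3.5]],"fingers":[1,1,1,1,1]}'; python3 - <<'E'
from h import *
a=get_image('side')[140:265,150:310,::-1];b=get_image('wrist')[130:330,40:480,::-1]
a=cv2.resize(a,(512,400),interpolation=cv2.INTER_CUBIC)
cv2.imwrite('pics/side3.png',np.vstack([cv2.copyMakeBorder(a[:330],0,0,0,148,0),cv2.resize(b,(660,270))[:, :660]]))
E
```

```text
clock: 5.88
eef_pos: [477.2, 75.0, 107.3]
tool_rot: [3.141, 0.0, 3.141]
force: [-0.5, -0.4, 1.0]
width: 0.1
```

View pics/side3.png

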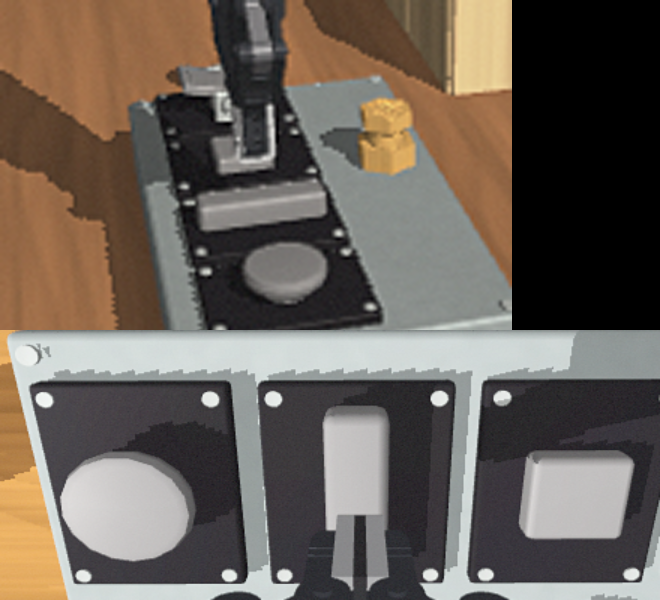

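The square key is low now (side, about (240,155)), and the fingers are over the bar. I'll press the bar and hold it; it is fully down at z = 74.

```bash
python3 -m jog '{"angular":[[0,0,0],[0,0,0],[0,0,0],[0,0,0],[0,0,0]],"travel":[[0,0,1.5],[0,0,2.4],[0,0,3],[0,0,3.4],[0,0,3.5]],"fingers":[1,1,1,1,1]}';python3 -m jog '{"angular":[[0,0,0],[0,0,0],[0,0,0],[0,0,0]],"travel":[[0,0,0.1],[0,0,0.15],[0,0,0.15],[0,0,0.15]],"fingers":[1,1,1,1]}'; python3 - <<'E'
from h import *
a=get_image('side')[140:265,150:310,::-1]; b=get_image('scene')[150:260,220:400,::-1]
cv2.imwrite('pics/fin.png',np.hstack([cv2.resize(a,(400,312),interpolation=2),cv2.resize(b,(400,312),interpolation=2)]))
E
```

```text
clock: 6.6
eef_pos: [476.6, 75.3, 73.6]
tool_rot: [3.141, -0.0, -3.141]
force: [-5.7, 1.8, 26.4]
width: 0.4
clock: 7.1
eef_pos: [476.6, 75.3, 73.4]
tool_rot: [3.141, 0.001, -3.141]
force: [-7.7, 0.6, 34.3]
width: -0.3
```

View pics/fin.png

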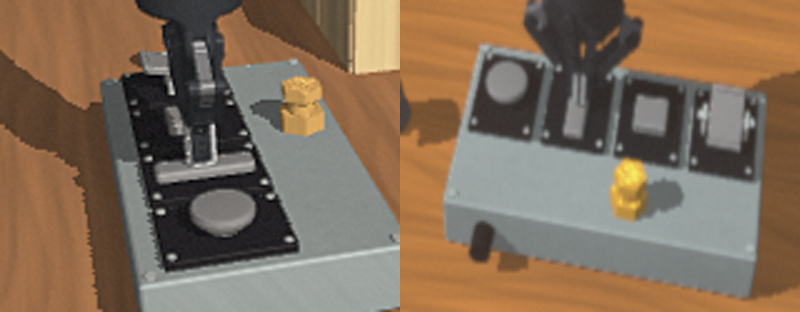

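The bar is down on its stop, the paddle is tipped, the round key is untouched and the union is in place. I'll ease the push a little for margin, keep holding, and hand in.

```bash
python3 -m jog '{"angular":[[0,0,0],[0,0,0],[0,0,0]],"travel":[[0,0,-0.15],[0,0,-0.15],[0,0,-0.15]],"fingers":[1,1,1]}' && python3 -c "
from cell import *
print(finish_job())"
```

```text
clock: 7.58
eef_pos: [476.6, 75.3, 73.7]
tool_rot: [3.141, -0.0, -3.141]
force: [-4.9, 1.7, 21.7]
width: 0.1
the job is handed in; nothing more can be done
None
```

The job is handed in at 7.6 s, with the arm still holding the bar key down. I pushed the paddle's raised end over, then the square key in, then the bar, in that order.

- **Paddle:** it reached its stop at about 29 N with the tip at z = 83.6 mm. Pictures afterwards show it tipped over.
- **Square key:** it reached its stop at z = 75.7 mm, against about 76 expected. The push peaked at about 39 N, on the fingertips.
- **Bar key:** it is on its stop at z = 73.7 mm, against 74 expected, held with about 22 N.
- **Left alone:** the last side and scene pictures show the round key up and the brass union in place. The arm stayed clear of the steel tube and the elbow, but I took no final picture of either.

The first outside-camera estimates of the station differed by up to 7 mm in y from the near wrist view. I used the wrist view, and the final pictures agreed with it. A two-view height check put the square key's top at 81 mm against the stated 84, from coarse pixels.

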